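# Close the water bath with its round cover, edge first

### The arm

A 6-joint arm with a two-finger parallel gripper is mounted at the origin on the work surface. World frame = base frame: x ahead of the robot, y to its left, z up, the work surface at z = 0. Lengths are in m, angles in degrees, forces in N, time in s.
With the tool pointing down it reaches from about 0.425 to 0.95 m from the base axis. Payload 3.5 kg.
Tool frame: the origin (TCP) lies on the centre line of the jaws, within the pads' length; the fingertips stand 8 mm ahead of it and the grasp point (between the pads) lies 11 mm behind it (arm.finger_overhang is the distance from the TCP to the fingertips, in m); z points along the fingers, y is the direction in which the jaws open and shut (so a half turn about z gives the same grasp; the last joint's range is limited). The gripper opens to 85 mm and grips with 20 to 120 N. Pads are 22 mm wide; open, the fingers measure 114 mm over their backs; the gripper's body (76 mm by 85 mm) begins 54 mm behind the grasp point. The pads swing forward as they close: fully open they stand 13 mm farther back than shut.
Start: joints at [58.556, 16.404, 90.338, -0, 73.258, -8.594], TCP at [0.262, 0.622, 0.239] pointing down, gripper open.
Joint ranges: [-158.93, 158.93], [-51.34, 127.21], [12.03, 142.37], [-87.48, 267.48], [13.55, 161.25], [-162.69, 162.69]. Speed limits (degrees/s): [159.86, 159.86, 180, 180, 180, 180].

### API

Orientations are given as [roll, pitch, yaw] about the fixed x, y, z axes, in that order (R = Rz(yaw) Ry(pitch) Rx(roll)).
In Python, from plant import arm gives the robot as it stands. The module is installed in compiled form; this text tells all that it offers. Calls block until the motion is done:
- arm.reach(position, orientation): joint-space move of the TCP to a pose.
- arm.move_linear(position, feed=0.15, attitude=None): straight line of the TCP; attitude=None keeps the orientation; feed is the mean speed in m/s.
- arm.movej(angles): joint-space move.
- arm.grip(opening, strength=None): finger opening in m; strength is the grip in N (None keeps the last); returns when the fingers have stopped.
- arm.hold(seconds).
- arm.ik(position, orientation): joint angles nearest the present ones, or None.
- arm.camera(name): name is "scene" or "top"; returns a dict with "frame" (480x640x3 uint8, blue, green, red), "z_map" (480x640 float32, m along the optical axis (not along the pixel's ray), 0 where there is no reading), "K" (3x3 intrinsics, pixels), "k1" (the pictures are not rectified: a ray, as slopes to the right and down, at radius r is drawn at 1 + k1 r^2 times it, then the intrinsics apply), "T" (4x4, takes a point from camera to world coordinates). Camera axes: x right, y down, z forward; pixel columns grow to the right and rows downward; lengths in m; the calibration is good to about 2 mm. A picture is of the moment at which its call begins.
A pose or a line that the arm cannot do raises arm.Unreachable and nothing moves.
- arm.finish_job(): hands the job in, once; it reports no verdict.
Readings, each from a call of its own:
- arm.read_time(): time.
- arm.read_joints(): joint angles.
- arm.read_joint_vel(): joint speeds.
- arm.read_effort(): joint torques, N m.
- arm.read_ee_pos(): TCP position.
- arm.read_orientation(): TCP orientation.
- arm.read_force(): force on the tool from outside, world axes, zero at the start.
- arm.read_ft_torque(): the same for the moment, N m.
- arm.read_gripper_width(): finger opening in m.
Only numpy, scipy, OpenCV 4.12 (cv2) and the standard library are available. Lean on these libraries where they do the work, as an engineer would, in place of code of your own. Each camera call takes 0.05 s, during which the arm holds its last target.

### The job

Close the bench water bath with the one of the three round covers that fits its stepped opening: pick it up by its grip, tilt it clearly (about 20 degrees) and bring one edge down into the recess first, then lay it flat on the ledge, keeping hold until it lies level, and let go. Leave the other two covers where they are.

Things in the scene. Friction and masses are not known exactly. Their poses are not given: they have to be found in the camera images.
- cover: The middle of three like covers, flat on the table at first: steel plate 92 mm across, 6 mm thick, with an upright black bar grip across its top, 46 mm long (cover's x), 16 mm thick (its y), rising 38 mm above the plate. Origin at the centre of the underside, z up. About 0.15 kg. It fits the recess.
- seat (a point): Centre of the round recess in the fixed water bath's steel top, at ledge height (98 mm above the table), z up. Recess 108 mm across, 12 mm deep from the top to the ledge; open hole inside the ledge 68 mm across. The white-sided bath reaches 100 mm from here in x and -x, 80 in -y, 160 in +y; from 90 mm in +y on, a grey control head stands 20 mm above the top.
- cover_small: Flat round steel plate with an upright black bar grip across the middle of its top; the smallest cover (60 mm across, grip of the same size as the others). It would fall through the hole. Origin at the centre of the underside. To be left alone.
- cover_large: Flat round steel plate with an upright black bar grip across the middle of its top; the largest cover (125 mm across, grip of the same size as the others). It is too wide for the recess. Origin at the centre of the underside. To be left alone.
There are look-alikes about, which are no part of the job. Leave any orange or yellow look-alike of the cover alone.

How it is judged (in metres and radians):
On the way, in this order (a step that is already met when the one before it is completed fails the run):
1. the middle cover is over the opening, tilted by more than 11 degrees, with its lower edge down inside the recess, below the bath's top (horizontal distance between cover and seat below 0.025 m and ((angle between cover's own z axis and vertical between 0.2 and 0.9 rad and z of cover in the frame of seat below 0.02 m) or (angle between cover's own z axis and vertical between 0.27 and 0.9 rad and z of cover in the frame of seat below 0.0235 m) or (angle between cover's own z axis and vertical between 0.34 and 0.9 rad and z of cover in the frame of seat below 0.0265 m) or (angle between cover's own z axis and vertical between 0.41 and 0.9 rad and z of cover in the frame of seat below 0.0295 m))), for 0.1 s.
2. the cover is level within 10 degrees and within 8 mm of the ledge, still held by the fingers (horizontal distance between cover and seat below 0.015 m and angle between cover's own z axis and vertical below 0.17 rad and z of cover in the frame of seat below 0.008 m and contact force between the fingers and cover above 0.5 N), for 0.1 s.
At the end, for the whole second after the job is handed in: The middle cover lies still, grip up, flat on the ledge inside the recess: within 12 mm of its centre, within 4 mm of ledge height and within 5 degrees of level. The other two covers are within 20 mm of where they began (horizontal distance between cover and seat below 0.012 m and z of cover in the frame of seat between -0.004 and 0.004 m and angle between cover's own z axis and vertical below 0.09 rad and linear speed of cover below 0.02 m/s and distance of each of cover_small, cover_large from where it was at the start of the episode below 0.02 m); the robot touches nothing.
It fails at once if another cover is moved more than 20 mm (distance of any of cover_small, cover_large from where it was at the start of the episode above 0.02 m).
It also fails if it takes over 40 s, if anything falls off the work surface, if the arm or the gripper's body presses on something with over 40 N, if the wrist force passes 120 N, or if a joint passes its speed limit or range.

## Working session

There is one attempt and no reset: what is moved stays moved. The work goes in short steps, each a Python script; the robot and the scene stay as the last script left them, time stands still between calls to the robot, and variables do not carry over. Pictures are saved under pics/ and viewed, and the job is handed in when it is done.

```bash
mkdir -p pics
cat > h.py <<'E'
import numpy as np, cv2
from plant import arm
def rays(c,uv):
    K=c["K"];uv=np.atleast_2d(np.asarray(uv,float))
    d=np.array([c["k1"],0,0,0,0],float)
    # model: drawn = ray*(1+k1 r^2)
    return cv2.undistortPoints(uv.reshape(-1,1,2),K,d,None,None,None).reshape(-1,2)
def on_plane(c,uv,z):
    r=rays(c,uv);T=c["T"];d=np.c_[r,np.ones(len(r))]@T[:3,:3].T
    s=(z-T[2,3])/d[:,2];return T[:3,3]+d*s[:,None]
def cloud(c):
    h,w=c["z_map"].shape;u,v=np.meshgrid(np.arange(w),np.arange(h))
    r=rays(c,np.c_[u.ravel(),v.ravel()]);z=c["z_map"].ravel()[:,None]
    P=np.c_[r*z,z]@c["T"][:3,:3].T+c["T"][:3,3];P[z[:,0]==0]=np.nan
    return P.reshape(h,w,3)
E
python3 - <<'E'
from h import *
import pickle
for n in("scene","top"):
    c=arm.camera(n);cv2.imwrite(f"pics/{n}0.png",c["frame"]);pickle.dump(c,open(n+"0.pkl","wb"));print(c["T"].round(3),c["K"],c["k1"])
E
```

```text
[[-0.775  0.403 -0.486  1.025]
 [ 0.632  0.514 -0.581  0.482]
 [ 0.016 -0.757 -0.653  0.762]
 [ 0.     0.     0.     1.   ]] [[518.47815369   0.         316.83360353]
 [  0.         518.47815369 241.82338447]
 [  0.           0.           1.        ]] 0.03005634819817888
[[-0.016 -0.996  0.087  0.451]
 [-0.999  0.019  0.029 -0.117]
 [-0.03  -0.087 -0.996  1.193]
 [ 0.     0.     0.     1.   ]] [[566.26161565   0.         323.08455754]
 [  0.         566.26161565 237.44114889]
 [  0.           0.           1.        ]] -0.006732076206349556
```

View pics/scene0.png

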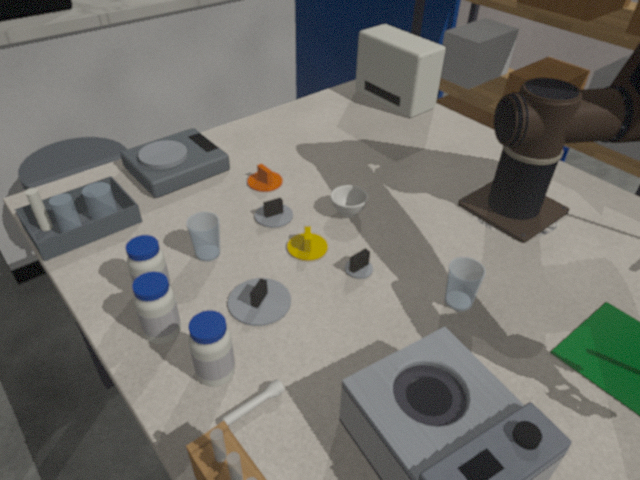

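View pics/top0.png

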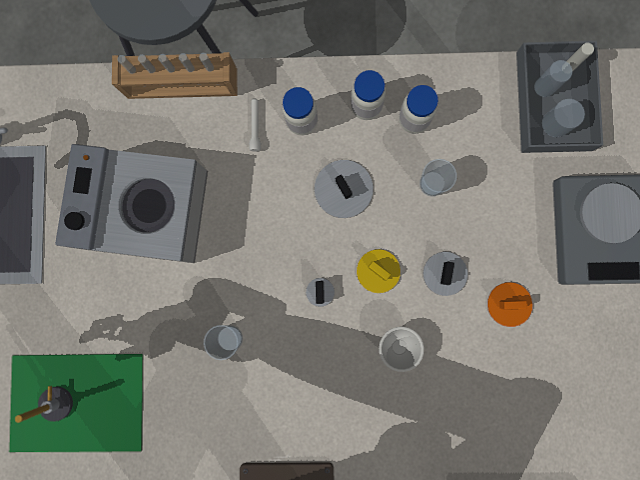

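Run:
```python
from h import *
import pickle
for n in("top","scene"):
    c=pickle.load(open(n+"0.pkl","rb"));P=cloud(c);Z=P[...,2];f=c["frame"]
    hsv=cv2.cvtColor(f,cv2.COLOR_BGR2HSV)
    cp=P[np.isfinite(Z)]
    print(n,"table z",np.nanmedian(Z[200:300,200:500]) if n=="top" else '')
    # dark grips
    dark=(f.max(2)<50)&(Z>0.015)&(Z<0.06)&(P[...,0]<0.75)
    k,l,s,ce=cv2.connectedComponentsWithStats(dark.astype(np.uint8))
    for i in range(1,k):
        if s[i,4]<30: continue
        m=(l==i); q=P[m]
        top=q[q[:,2]>0.038]
        uv=np.argwhere(m&(Z>0.038))[:,::-1].astype(np.float32)
        if len(uv)<10: continue
        w=on_plane(c,uv,0.044)
        (cx,cy),(a,b),an=cv2.minAreaRect((w[:,:2]*1000).astype(np.float32))
        ev,V=np.linalg.eigh(np.cov(w[:,:2].T));v=V[:,1]
        print(n,"grip",s[i],ce[i].round(1),"n",len(uv),"rect",round(cx,1),round(cy,1),round(a,1),round(b,1),round(an,1),"mean",w[:,:2].mean(0).round(4),"axis",np.degrees(np.arctan2(v[1],v[0])).round(1), top[:,2].max().round(3))
    # bath
    bt=np.isfinite(Z)&(Z>0.10)&(Z<0.117)&(P[...,1]>0.05)
    k,l,s,ce=cv2.connectedComponentsWithStats(bt.astype(np.uint8)); i=1+np.argmax(s[1:,4]); m=l==i
    print("bath top",s[i],np.nanmedian(Z[m]))
    cs,_=cv2.findContours(m.astype(np.uint8),cv2.RETR_CCOMP,cv2.CHAIN_APPROX_NONE)
    for q in cs:
        if len(q)>40:
            w=on_plane(c,q.reshape(-1,2),0.110)[:,:2]*1000
            print(len(q),"ell",[np.round(e,1) for e in cv2.fitEllipse(w.astype(np.float32))],"rect",[np.round(e,1) for e in cv2.minAreaRect(w.astype(np.float32))])
```

```text
top table z 0.0010011159700431538
top grip [336 175  16  23 188] [343.5 186.3] n 160 rect 657.8 -127.3 45.5 15.2 29.5 mean [ 0.6579 -0.1275] axis -151.3 0.05
top grip [441 262  13  23 211] [447.3 272.8] n 167 rect 475.7 -334.4 15.5 45.5 77.7 mean [ 0.4757 -0.3349] axis 168.2 0.05
top grip [588 262  52  18 881] [613.6 270.7] n 881 rect 474.5 -663.8 101.0 34.0 89.0 mean [ 0.4741 -0.664 ] axis 89.7 0.06
top grip [316 281   8  23 172] [319.3 292.2] n 172 rect 441.2 -74.8 14.2 44.3 89.1 mean [ 0.4408 -0.0745] axis -179.8 0.051
bath top [  92  149  104  112 6923] 0.11012299444657048
380 ell [array([617.3, 262.3]), array([204.9, 237.2]), np.float64(82.9)] rect [array([617.3, 262.2]), array([179.6, 200.4]), np.float64(82.0)]
258 ell [array([615.5, 254.9]), array([101.9, 106.1]), np.float64(49.2)] rect [array([615. , 254.9]), array([108.6, 106.5]), np.float64(0.4)]
scene table z 
scene grip [413  10  11  14 102] [417.4  16.7] n 47 rect -806.6 -1057.3 90.8 38.2 37.7 mean [-0.8046 -1.056 ] axis -141.6 0.059
scene grip [365  82  34  23 241] [381.7  92.9] n 138 rect -137.4 -598.2 167.8 22.9 89.2 
[... 178 characters left out ...]
 184  55  35 815] [512.1 206. ] n 416 rect 33.1 10.4 76.7 121.9 18.2 mean [0.0388 0.0175] axis 112.7 0.06
scene grip [351 253  17  16  87] [359.1 261.4] n 17 rect 451.2 -67.1 12.5 40.9 89.3 mean [ 0.4558 -0.0659] axis 169.5 0.045
scene grip [251 288  15  18  73] [257.2 297.5] n 12 rect 679.9 -111.1 7.2 12.7 33.1 mean [ 0.6797 -0.1114] axis 113.5 0.045
bath top [  342   327   183   153 10846] 0.10938823630000905
414 ell [array([621.7, 262.3]), array([193.2, 241.9]), np.float64(83.1)] rect [array([621.6, 262.7]), array([170.2, 204.8]), np.float64(82.6)]
198 ell [array([622.7, 260.8]), array([102.5, 105.7]), np.float64(36.3)] rect [array([622.7, 260.9]), array([104.6, 103.9]), np.float64(89.9)]
```

Run:
```python
import cv2
f=cv2.imread("pics/top0.png");a=cv2.resize(f[150:270,50:220],None,fx=4,fy=4,interpolation=2)
b=cv2.resize(f[220:330,290:490],None,fx=4,fy=4,interpolation=2)
cv2.imwrite("pics/z1.png",a);cv2.imwrite("pics/z2.png",b)
```

```text
(no output)
```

View pics/z1.png

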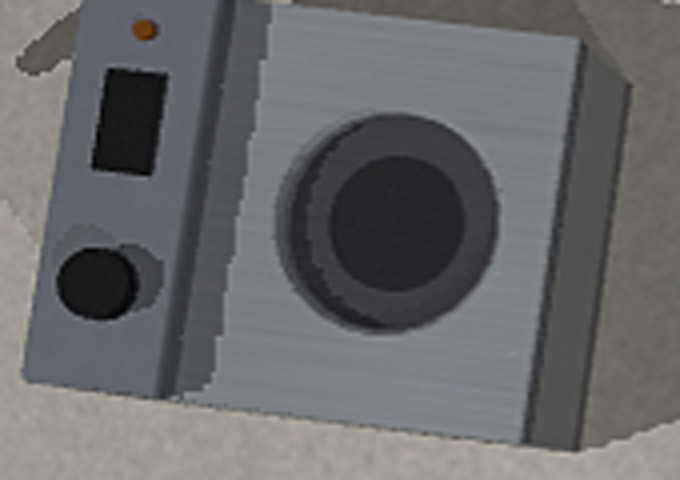

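View pics/z2.png

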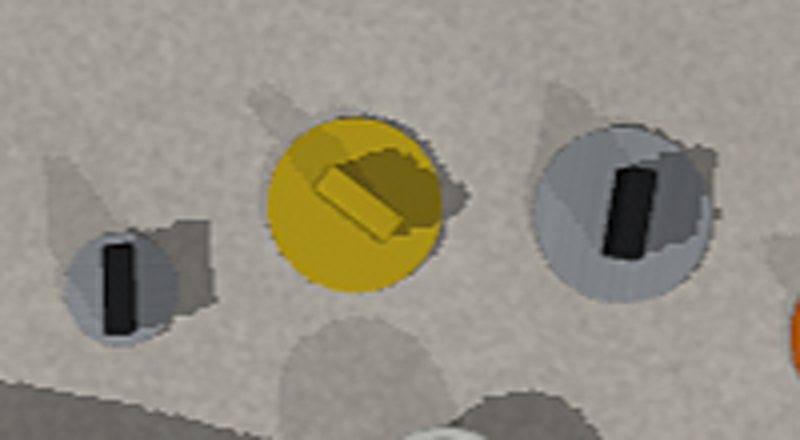

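Run:
```python
from h import *
import pickle
def fit(c,cnt,z):
    w=on_plane(c,cnt.reshape(-1,2),z)[:,:2]*1000
    A=np.c_[2*w,np.ones(len(w))]
    for _ in range(5):
        x=np.linalg.lstsq(A,(w**2).sum(1),rcond=None)[0];r=np.sqrt(x[2]+x[0]**2+x[1]**2)
        e=np.abs(np.hypot(*(w-x[:2]).T)-r);k=e<max(2.0,np.percentile(e,85));w=w[k];A=A[k]
    return x[:2].round(1),2*r.round(1),len(w)
for n in("top","scene"):
    c=pickle.load(open(n+"0.pkl","rb"));P=cloud(c);Z=P[...,2];f=c["frame"].astype(int)
    d=np.hypot(P[...,0]-.618,P[...,1]-.257)
    for name,m,z in(("rim",(Z<0.1065)&(d<.09),.11),("ledge-hole",(Z<.09)&(d<.06),.098)):
        m=m|~np.isfinite(Z)&False
        cs,_=cv2.findContours(m.astype(np.uint8),cv2.RETR_EXTERNAL,cv2.CHAIN_APPROX_NONE)
        q=max(cs,key=cv2.contourArea);print(n,name,fit(c,q,z))
    # colour
    g=c["frame"]; 
    # plates
    for nm,xy,R in(("mid",(.475,-.335),.075),("small",(.441,-.0745),.05),("large",(.658,-.1275),.08)):
        near=np.hypot(P[...,0]-xy[0],P[...,1]-xy[1])<R
        m=near&((f[...,0]-f[...,2])>-3)&~((Z>.015))
        m2=near&(((f[...,0]-f[...,2])>-3))
        cs,_=cv2.findContours(m2.astype(np.uint8),cv2.RETR_EXTERNAL,cv2.CHAIN_APPROX_NONE)
        q=cv2.convexHull(max(cs,key=cv2.contourArea)) if n=="top" else max(cs,key=cv2.contourArea)
        print(n,nm,fit(c,q,.006))
    # obstacles
    tall=(Z>.06)&(Z<.6)&(P[...,0]>.25)&(P[...,0]<.9)&(abs(P[...,1])<.8)
    k,l,s,ce=cv2.connectedComponentsWithStats(tall.astype(np.uint8))
    for i in range(1,k):
        if s[i,4]>60:
            q=P[l==i];print(n,"tall",np.percentile(q,3,axis=0).round(2),np.percentile(q,97,axis=0).round(2))
c=pickle.load(open("top0.pkl","rb"))
g=c["frame"][280:345,300:460] if 0 else None
```

```text
top rim (array([616.2, 256. ]), np.float64(106.0), 156)
top ledge-hole (array([615.9, 256. ]), np.float64(64.0), 61)
top mid (array([ 475.6, -335.4]), np.float64(91.6), 28)
top small (array([441.3, -74.1]), np.float64(59.2), 20)
top large (array([ 658.7, -127.2]), np.float64(124.4), 32)
top tall [ 0.9  -0.61  0.06] [ 0.9  -0.6   0.11]
top tall [0.87 0.1  0.08] [0.9  0.33 0.14]
top tall [ 0.85 -0.58  0.06] [ 0.89 -0.54  0.1 ]
top tall [ 0.81 -0.21  0.07] [ 0.86 -0.15  0.13]
top tall [ 0.77 -0.31  0.07] [ 0.83 -0.25  0.13]
top tall [ 0.78 -0.07  0.07] [ 0.83 -0.01  0.13]
top tall [ 0.76 -0.61  0.06] [ 0.81 -0.55  0.08]
top tall [0.52 0.17 0.09] [0.72 0.41 0.13]
top tall [ 0.63 -0.35  0.06] [ 0.7  -0.28  0.09]
top tall [ 0.54 -0.71  0.06] [ 0.64 -0.61  0.07]
top tall [0.32 0.08 0.06] [0.38 0.15 0.09]
scene rim (array([620.5, 259.4]), np.float64(105.2), 208)
scene ledge-hole (array([632.8, 265.8]), np.float64(37.8), 40)
scene mid (array([ 480.9, -329.8]), np.float64(86.6), 63)
scene small (array([446.1, -70. ]), np.float64(55.6), 46)
scene large (array([ 663.2, -123.1]), np.float64(121.8), 141)
scene tall [ 0.54 -0.71  0.06] [ 0.64 -0.6   0.06]
scene tall [ 0.77 -0.6   0.06] [ 0.82 -0.55  0.08]
scene tall [ 0.85 -0.57  0.06] [ 0.89 -0.53  0.1 ]
scene tall [ 0.64 -0.35  0.06] [ 0.7  -0.28  0.09]
scene tall [ 0.79 -0.3   0.07] [ 0.87 -0.15  0.13]
scene tall [0.32 0.09 0.06] [0.38 0.15 0.09]
scene tall [ 0.79 -0.06  0.06] [ 0.85 -0.01  0.13]
scene tall [0.53 0.18 0.08] [0.72 0.42 0.13]
scene tall [0.87 0.1  0.08] [0.9  0.2  0.14]
```

```bash
cat >> h.py <<'E'
from scipy.spatial.transform import Rotation as R
C0=np.array([.4768,-.3342]); S=np.array([.6175,.2572]); GA=np.radians(-11.8)
def rot(yaw,tilt=0.,axis=None):
    """tool down, tool y along yaw; then rotated tilt about world horizontal axis (rad)"""
    y=np.array([np.cos(yaw),np.sin(yaw),0]);z=np.array([0,0,-1.]);M=np.c_[np.cross(y,z),y,z]
    if tilt: M=R.from_rotvec(tilt*np.asarray(axis)).as_matrix()@M
    return M
def eul(M): return R.from_matrix(M).as_euler("xyz",degrees=True).tolist()
E
python3 - <<'E'
from h import *
print(arm.read_orientation(),arm.read_gripper_width(),arm.finger_overhang)
for k in(90,-90):
    print(k,arm.ik([*C0,.021],eul(rot(GA+np.radians(k)))),arm.ik([*C0,.2],eul(rot(GA+np.radians(k)))))
phi=np.arctan2(S[1],S[0])
for k in(90,-90):
  yw=phi+np.radians(k);ax=np.array([-np.sin(phi),np.cos(phi),0])
  for t in(0,.37,-.37):
    print(k,t,arm.ik([*S,.14],eul(rot(yw,t,ax))))
E
```

```text
[-1.79879903e+02 -1.76842456e-02  1.57149902e+02] 0.08540393526480246 0.008
90 [-4.50066515e+01  2.06477602e+01  1.10544665e+02 -5.08888749e-14
  4.88075748e+01 -1.23206651e+02] [-4.50066515e+01  6.83849153e+00  1.05741830e+02 -5.08888749e-14
  6.74196781e+01 -1.23206651e+02]
-90 [-4.50066515e+01  2.06477602e+01  1.10544665e+02 -2.54444375e-14
  4.88075748e+01  5.67933485e+01] [-4.50066515e+01  6.83849153e+00  1.05741830e+02 -2.54444375e-14
  6.74196781e+01  5.67933485e+01]
90 0 [ 1.39370394e+01  2.08445069e+01  9.55555099e+01 -2.54444375e-14
  6.35999831e+01 -9.86755779e+01]
90 0.37 [ 14.94456026  31.96679559  81.97476116  -2.76926923  87.08834144
 -97.01393103]
90 -0.37 [  12.62313109   11.78194292  108.79889642    5.76368793   38.65472245
 -103.83269506]
-90 0 [ 1.39370394e+01  2.08445069e+01  9.55555099e+01 -2.54444375e-14
  6.35999831e+01  8.13244221e+01]
-90 0.37 [14.94456026 31.96679559 81.97476116 -2.76926923 87.08834144 82.98606897]
-90 -0.37 [ 12.62313109  11.78194292 108.79889642   5.76368793  38.65472245
  76.16730494]
```

Run:
```python
from h import *
e=eul(rot(GA-np.pi/2))
arm.reach([*C0,.2],e)
arm.grip(.055,40)
arm.move_linear([*C0,.06],feed=.15)
arm.move_linear([*C0,.021],feed=.05)
print(arm.read_force(),arm.read_ee_pos())
arm.grip(0.0,40)
print("w",arm.read_gripper_width(),arm.read_force(),arm.read_ee_pos())
c=arm.camera("scene");cv2.imwrite("pics/s1.png",c["frame"])
arm.move_linear([*C0,.20],feed=.12)
print("w",arm.read_gripper_width(),arm.read_force(),arm.read_time())
for n in("scene","top"):
    c=arm.camera(n);cv2.imwrite(f"pics/{n}2.png",c["frame"])
a=np.vstack([cv2.imread("pics/s1.png")[150:400,100:500],cv2.imread("pics/scene2.png")[100:400,100:500]])
cv2.imwrite("pics/a2.png",a)
```

```text
[-0.25539113 -0.4415306   0.41125339] [ 0.4770132  -0.33440297  0.02123648]
w 0.015527861422910344 [-0.17730295 -0.21361372  1.83848765] [ 0.47711655 -0.33455538  0.02150458]
w 0.015101158814707654 [ 0.45566098  1.26578082 -2.2828231 ] 8.0667
```

View pics/a2.png

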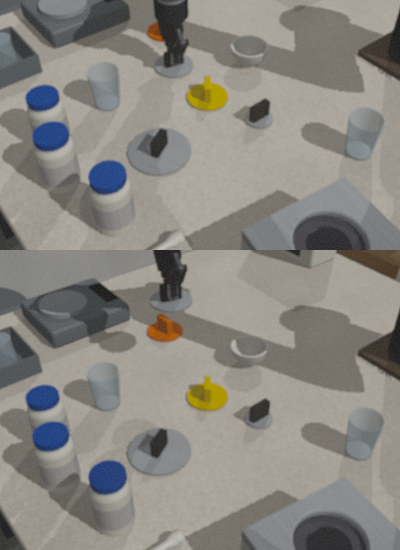

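View pics/top2.png

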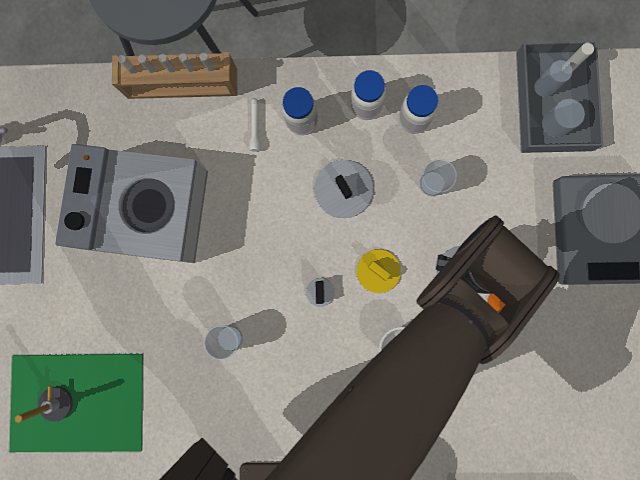

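```bash
cat >> h.py <<'E'
PHI=np.arctan2(S[1],S[0]);AX=np.array([-np.sin(PHI),np.cos(PHI),0]);HH=.0213
def pose(o,t,hh=HH):
    M=rot(PHI-np.pi/2,t,AX);return (np.asarray(o)-hh*M[:,2]).tolist(),eul(M)
E
python3 - <<'E'
from h import *
p,e=pose([*S,.20],0)
arm.reach(p,e)
print("w",arm.read_gripper_width(),arm.read_time(),arm.read_ee_pos(),arm.read_orientation())
import pickle
for n in("scene","top"):
    c=arm.camera(n);cv2.imwrite(f"pics/{n}3.png",c["frame"]);pickle.dump(c,open(n+"3.pkl","wb"))
E
```

```text
w 0.01533008100233149 10.3417 [0.61789127 0.25606615 0.22125022] [1.79981466e+02 7.94604911e-03 2.25251750e+01]
```

View pics/scene3.png

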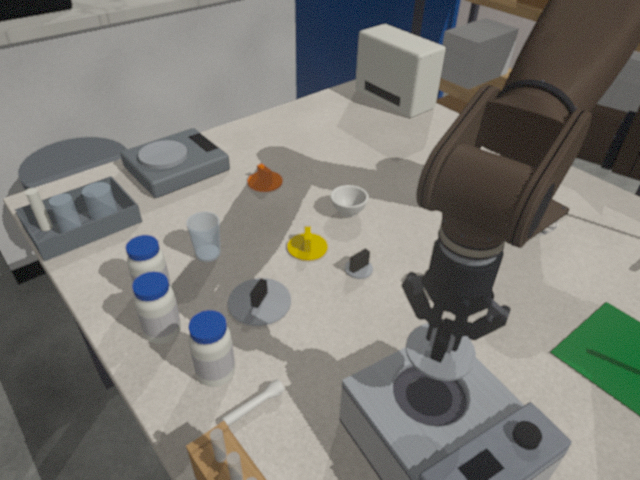

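Run:
```python
from h import *
import pickle
c=pickle.load(open("scene3.pkl","rb"));P=cloud(c);Z=P[...,2]
m=(np.hypot(P[...,0]-.62,P[...,1]-.26)<.06)&(Z>.19)&(Z<.30)
mm=m&(Z<.213)
print(mm.sum(),np.median(Z[mm]))
cs,_=cv2.findContours(mm.astype(np.uint8),cv2.RETR_EXTERNAL,cv2.CHAIN_APPROX_NONE)
q=max(cs,key=cv2.contourArea)
w=on_plane(c,q.reshape(-1,2),.206)[:,:2]*1000
from scipy.optimize import least_squares
r=least_squares(lambda x:np.hypot(*(w-x).T)-46,[620,260],loss="soft_l1");print(r.x,np.abs(r.fun).mean())
v=f=c["frame"].copy();cv2.drawContours(v,[q],-1,(0,0,255),1)
cv2.imwrite("pics/z3.png",cv2.resize(v[300:450,350:550],None,fx=4,fy=4))
```

```text
2197 0.20493033171846609
[621.40987875 258.82797222] 9.299583275574312
```

View pics/z3.png

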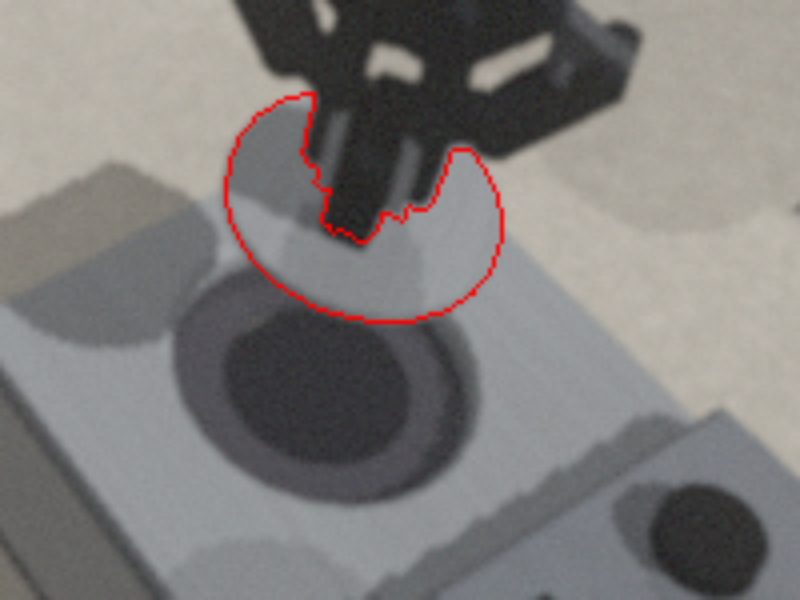

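Run:
```python
from h import *
import pickle
from scipy.optimize import least_squares
c=pickle.load(open("scene3.pkl","rb"));P=cloud(c);Z=P[...,2]
m=(np.hypot(P[...,0]-.62,P[...,1]-.26)<.06)&(Z>.19)&(Z<.213)
cs,_=cv2.findContours(m.astype(np.uint8),cv2.RETR_EXTERNAL,cv2.CHAIN_APPROX_NONE)
q=cv2.convexHull(max(cs,key=cv2.contourArea)).reshape(-1,2)
for z in(.203,.206):
    w=on_plane(c,q,z)[:,:2]*1000;x=np.array([621.,259.])
    for _ in range(5):
        k=np.hypot(*(w-x).T)>42
        r=least_squares(lambda x:np.hypot(*(w[k]-x[:2]).T)-x[2],[*x,46],loss="soft_l1");x=r.x[:2]
    print(z,r.x,np.abs(r.fun).mean(),k.sum())
print(arm.read_ee_pos())
```

```text
0.203 [619.14146331 257.43334014  46.73431753] 0.6522614882321975 32
0.206 [621.31953369 258.64027556  46.48332691] 0.6488235232158184 32
[0.61791389 0.25605355 0.22129399]
```

Run:
```python
from h import *
import pickle
S3=np.array([.6178,.2576])
p,e=pose([*S3,.165],.38); arm.move_linear(p,feed=.08,attitude=e)
print(arm.read_time(),arm.read_force(),arm.read_ee_pos(),p)
p,e=pose([*S3,.098+.0195],.38); arm.move_linear(p,feed=.05,attitude=e)
arm.hold(.4)
print(arm.read_time(),arm.read_force(),arm.read_ee_pos(),p,arm.read_orientation(),e)
c=arm.camera("scene");cv2.imwrite("pics/scene4.png",c["frame"]);pickle.dump(c,open("scene4.pkl","wb"))
P=cloud(c);Z=P[...,2]
m=(np.hypot(P[...,0]-S3[0],P[...,1]-S3[1])<.06)&(Z>.10)&(Z<.16)&(c["frame"].min(2)>90)
cv2.imwrite("pics/z4.png",cv2.resize(c["frame"][280:450,330:550],None,fx=3.5,fy=3.5))
```

```text
11.0583 [-0.50567177 -0.35189867 -2.65905326] [0.62532359 0.26033535 0.18442256] [0.6250932513966794, 0.26063777207971806, 0.18478055673777968]
12.5583 [-0.27945127  0.10351271 -1.57807431] [0.62513737 0.2606569  0.13741869] [0.6250932513966794, 0.26063777207971806, 0.13728055673777967] [179.99772647  21.75810464  22.61132003] [180.0, 21.772396214971277, 22.612617321875717]
```

View pics/z4.png

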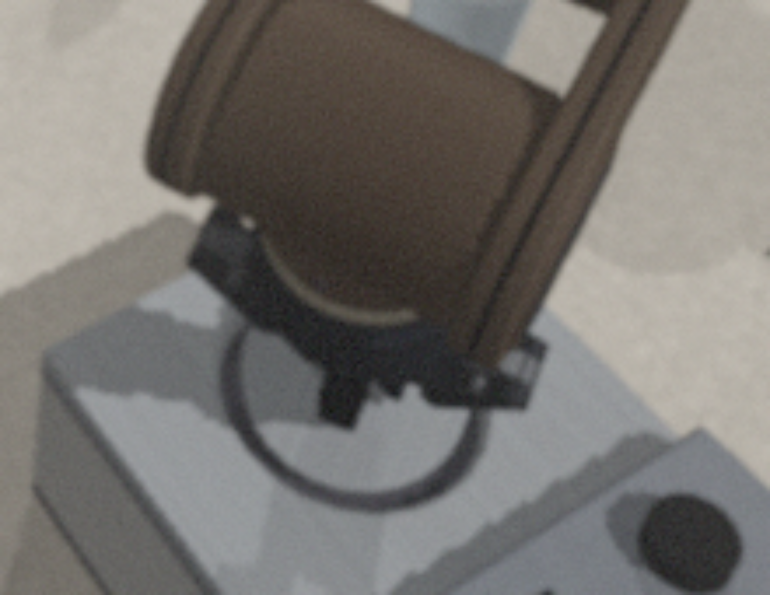

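Run:
```python
from h import *
import pickle
c=pickle.load(open("scene4.pkl","rb"));P=cloud(c)
u=slice(330+int(250/3.5),330+int(450/3.5));v=slice(280+int(435/3.5),280+int(485/3.5))
q=P[v,u].reshape(-1,3);q=q[np.hypot(*(q[:,:2]-[.62,.259]).T)<.042]
A=np.c_[q[:,:2]-[.62,.259],np.ones(len(q))];x=np.linalg.lstsq(A,q[:,2],rcond=None)[0];e=abs(A@x-q[:,2]);k=e<.004
x=np.linalg.lstsq(A[k],q[k,2],rcond=None)[0];print("slope deg",np.degrees(np.arctan(np.hypot(*x[:2]))),"dir",np.degrees(np.arctan2(-x[1],-x[0])),"z top centre",x[2],k.sum())
```

```text
slope deg 18.64840569441458 dir 16.913099695722053 z top centre 0.12038880366599651 527
```

Run:
```python
from h import *
S3=np.array([.6178,.2576])
p,e=pose([*S3,.098+.0178],.38); arm.move_linear(p,feed=.03,attitude=e); arm.hold(.3)
print(arm.read_time(),arm.read_force(),arm.read_ee_pos()[2]-p[2])
for t in(.28,.19,.1,.0):
    z=.098+.046*np.sin(t)+.002
    p,e=pose([*S3,z],t); arm.move_linear(p,feed=.03,attitude=e)
    print(t,arm.read_time(),arm.read_force())
arm.hold(.3);f0=np.array(arm.read_force());print(f0)
for dz in(.001,0,-.001,-.002,-.003):
    p,e=pose([*S3,.098+dz],0); arm.move_linear(p,feed=.02); arm.hold(.2)
    f=np.array(arm.read_force());print(dz,f,arm.read_ee_pos()[2],arm.read_gripper_width())
    if f[2]-f0[2]>4: break
arm.hold(.3);print(arm.read_time(),arm.read_force(),arm.read_orientation())
c=arm.camera("scene");cv2.imwrite("pics/z5.png",cv2.resize(c["frame"][280:450,330:550],None,fx=3.5,fy=3.5))
```

```text
13.1583 [ 0.72970442  0.2528178  -1.14988196] 2.5758354175980935e-05
0.28 13.4167 [-0.1091916  -0.86818252 -0.7991106 ]
0.19 13.7 [ 0.32445347 -0.52875271 -2.92573445]
0.1 13.9917 [ 0.77958138  0.16460007 -1.55811756]
0.0 14.3083 [ 0.06088684  0.32794557 -1.93675332]
[-0.13127744 -0.15967532 -2.69780725]
0.001 [-0.51428717 -0.1937746  -1.28832614] 0.1203031368795271 0.01571902503824893
0 [-0.28684186  0.15113607 -0.87473724] 0.1195669708422499 0.015322484942868331
-0.001 [-3.43222751 -1.46891049  6.0711967 ] 0.11955477874263475 0.015450781773143409
16.2583 [-2.53460108 -1.34592464  5.93098259] [ 1.79991463e+02 -2.63851773e-02  2.26165482e+01]
```

View pics/z5.png

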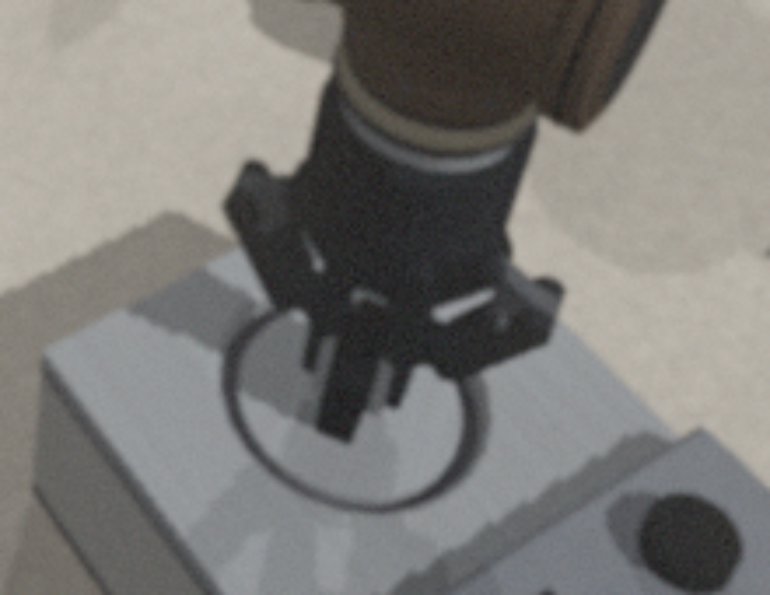

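Run:
```python
from h import *
S3=np.array([.6178,.2576])
p,e=pose([*S3,.098],0); arm.move_linear(p,feed=.02)
arm.grip(.045)
p=list(arm.read_ee_pos());print(arm.read_force(),arm.read_gripper_width())
p[2]=.24;arm.move_linear(p,feed=.12)
arm.reach([.45,.10,.33],e)   # clear the view
print(arm.read_time())
import pickle
for n in("scene","top"):
    c=arm.camera(n);cv2.imwrite(f"pics/{n}6.png",c["frame"]);pickle.dump(c,open(n+"6.pkl","wb"))
```

```text
[0.13319245 0.03050697 0.29003475] 0.04511479969209295
19.0833
```

View pics/scene6.png

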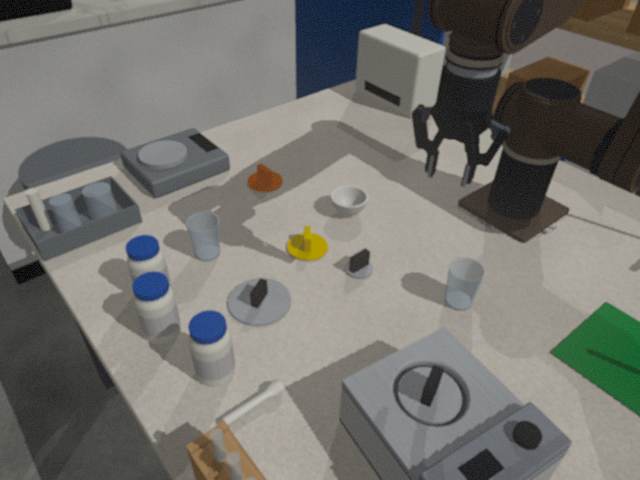

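Run:
```python
from h import *
import pickle
from scipy.optimize import least_squares
for n in("scene","top"):
    c=pickle.load(open(n+"6.pkl","rb"));P=cloud(c);Z=P[...,2];f=c["frame"].astype(int)
    s={"scene":[.6205,.2594],"top":[.6162,.256]}[n]
    d=np.hypot(P[...,0]-s[0],P[...,1]-s[1])
    q=P[(d<.040)&(Z>.095)&(Z<.109)]
    A=np.c_[q[:,:2]-s,np.ones(len(q))];x=np.linalg.lstsq(A,q[:,2],rcond=None)[0]
    print(n,len(q),"tilt",np.degrees(np.hypot(*x[:2])),"z",x[2])
    g=(d<.045)&(Z>.135)&(Z<.15);w=P[g];print("grip top",g.sum(),w.mean(0)-[*s,0] if g.sum() else '')
    cv2.imwrite(f"pics/z6{n}.png",cv2.resize(c["frame"][300:450,350:550] if n=="scene" else c["frame"][150:270,50:220],None,fx=4,fy=4))
```

```text
scene 1674 tilt 0.40756350083594145 z 0.10359618238879648
grip top 341 [0.00059904 0.00113086 0.14088053]
top 949 tilt 0.3131028096005072 z 0.1043606855918646
grip top 221 [-0.00046109 -0.00036743  0.1417536 ]
```

View pics/z6top.png

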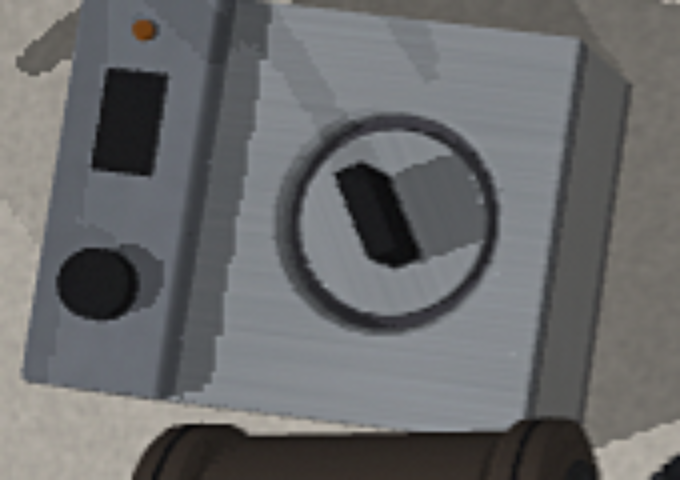

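The final pictures show the cover flat and centred in the recess, around pixel (147,205) in the top view and (432,390) in the scene view. The other covers are where they began and the arm is clear of everything, so I am handing in.

```bash
python3 -c "
from h import *
arm.finish_job()"
```

```text
the job is handed in; nothing more can be done
```

The middle cover now lies flat in the water bath's recess, and I handed the job in at about 19 s on the robot's clock. No verdict is reported.

- **Handling:** I picked the cover up by its grip and tilted it to a commanded 0.38 rad (about 22°). I brought its outer edge down into the recess, levelled it just above the ledge, and lowered it until the force reading rose by about 9 N. Then I let go.
- **Final position:** both cameras put the cover within about 1.5 mm of the recess centre, tilted less than 0.5°. Its plate top measured 103.6–104.4 mm high, against 104 mm expected.
- **Other covers:** by eye in the final pictures, the other two covers and the yellow and orange look-alikes are where they began. I did not measure them again.
- **Disagreements:** absolute positions from the two cameras differed by about 5 mm in both x and y, so I relied on positions relative to the recess. In the tilted pose, a rough depth fit gave about 19° and a height about 3.5 mm lower than commanded. I lowered the cover another 1.7 mm before levelling to keep some margin on the first step.

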